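Reset the metering valve of an air unit

TASK

This compressed-air valve unit is about to go back on the line, so preset it: first swing the ball valve's lever a quarter turn shut, square across the pipe, then screw the handwheel fully down clockwise to its stop, and from there back it off exactly two full turns. Finish while still holding the handwheel's crank handle gripped in the fingers at that setting, so that it cannot creep while I nip up its lock nut. Leave the lever shut, and do not shift the wrench, hex key, tape roll, tape measure or spray can round the unit.

Things in the scene. Friction and masses are not known exactly. Their poses are not given: they have to be found in the camera images.
- air_unit: Valve unit fixed to the table: plate 66 x 250 x 10 mm, pipe (axis 50 mm high, 328 mm long) along its own y. Origin: centre of the plate's underside; x across the pipe, away from the robot; z up. At y = +65 mm the brass wheel valve, at y = -60 mm the ball valve with its lever, between them a gauge, under 125 mm high. The saw fence, 109 mm high, stands 55 mm or more behind its middle, about along the pipe.
- handwheel (a joint): Angle of the wheel valve's handwheel, rad: 0 = screwed fully down (hard stop); grows turned counter-clockwise seen from above (opening), to 25.1. Vertical axis through wheel_axis; friction 0.12 N m (2 to 3 N at the crank handle), stays where left. Starts 0.4 to 1.35 turns open. The wheel keeps its height; the thin stem rises through its hub 3 mm a turn, its top 148 to 160 mm above the table.
- wheel_axis (a point): Point on the handwheel's vertical axis, 174.5 mm above the table, level with the middle of the crank handle. The spoked dark steel wheel is 109 mm across; its rim lies 129.5 to 142.5 mm above the table.
- crank_mid (a point): Middle of the crank handle, 174.5 mm above the table: a black upright barrel, 22 mm across and 60 mm tall (144.5 to 204.5 mm above the table), on the wheel's rim 48 mm from the axis. It revolves freely about its own upright axis, so a gripper holding it can run round the circle without turning. As the joint grows it goes counter-clockwise round wheel_axis.
- crank: The same crank handle; origin at the centre of its lower end, 30 mm under crank_mid. It revolves freely, so its yaw means nothing.
- ball_lever (a joint): Angle of the ball valve's lever, rad: 0 = open, along the pipe, pointing away from the handwheel (unit's -y); 1.571 = shut (hard stop), square across the pipe, pointing to the unit's -x, towards the robot. Closes clockwise seen from above. Friction about 0.22 N m (3 N at lever_grip), stays where left. Starts between 0 and 0.3.
- lever_pivot (a point): Point on the lever's vertical pivot axis, 123 mm above the table, level with the middle of its sleeve.
- lever_grip (a point): Middle of the lever's black plastic sleeve, 77.5 mm from the pivot, 123 mm above the table. The sleeve is 85 mm long along the lever, 23 mm wide, 14 mm tall (116 to 130 mm above the table); the lever's tip is 120 mm from the pivot. Its sides are free; the saw's overarm boom passes to its right, 580 mm above the table.
- arbor_wrench: Bystander: flat steel open-ended wrench, 60 x 217 x 9 mm, lying in front of the unit; origin centre of underside.
- masking_tape: Bystander: roll of masking tape lying flat, 100 mm across, 24 mm high; origin centre of underside.
- hex_key: Bystander: hex key, 38 x 102 x 7 mm, lying in front of the unit; origin centre of underside.
- spray_can: Bystander: upright spray can, 66 mm across, 190 mm high, at the left by the fence; origin centre of underside.
- tape_measure: Bystander: yellow tape measure, 35 x 87 x 64 mm, at the left by the fence; origin centre of underside.

How it is judged:
By the outcome, as a careful person would: the job done as asked, in the order asked, and still so for the second after the job is handed in, while the arm keeps its last pose, push and grip.
It also fails if it takes over 72 s, if anything falls off the work surface, if the arm or the gripper's body presses on something with over 40 N, if the wrist force passes 120 N, or if a joint passes its speed limit or range.

ROBOT

A 6-joint arm with a two-finger parallel gripper is mounted at the origin on the work surface; the furniture and walls round the work are solid. World frame = base frame: x ahead of the robot, y to its left, z up, the work surface at z = 0. Lengths are in m, angles in rad, forces in N, time in s.
With the tool pointing down it reaches from about 0.225 to 0.875 m from the base axis. Payload 3.4 kg.
Tool frame: the origin (TCP) lies midway between the tips of the shut fingers; the grasp point (between the pads) lies 19 mm behind it; z points along the fingers, y is the line along which they close (so a half turn about z gives the same grasp; the last joint's range is limited). The gripper opens to 85 mm and grips with 20 to 120 N. Pads are 22 mm wide; open, the fingers measure 114 mm over their backs; the gripper's body (76 mm by 85 mm) begins 54 mm behind the grasp point. The pads swing forward as they close: fully open they stand 13 mm farther back than shut.
Start: joints at [1.171, 0.276, 1.505, -0, 1.361, -0.121], TCP at [0.158, 0.553, 0.201] pointing down, gripper open.
Joint ranges: [-2.89, 2.89], [-0.75, 2.08], [0.22, 2.7], [-1.18, 4.32], [0.11, 2.71], [-2.7, 2.7]. Speed limits (rad/s): [2.57, 2.57, 3.14, 3.14, 3.14, 3.14].

INTERFACE

Orientations are given as a unit quaternion [w, x, y, z].
In Python, from rig import * gives the robot as it stands.
- The arm moves only by the tool apply_moves, never from a script. Its argument "steps" is one flat list of numbers, 4 for each row, row after row: the shift along the world's x, y, z in cm, then the turn about the world's z in degrees. A call has 1 to 8 rows; each row is the pose to reach, as a shift and turn from the pose commanded when the call began; what a row does not reach only later rows make up. A row lasts 1/12 s, in which the tool goes at most 41.7 mm and 7.16 degrees, less where a joint would pass 70% of its speed; a pose out of reach is approached as far as the arm can. A call with a gripper value outside its range is refused whole. "jaw" is the closure in counts, from 0 (fully open) to 255 (shut), set as the call begins (left out, the last holds). The fingers move at their own pace and stop on an object; "newtons" is the grip in N (left out, the last holds). Time passes only in rows, so rows that repeat a pose let the fingers close. It gives the time, the measured TCP pose, the force, the opening and the grip force at its end, in the units of the state.
- get_state(): the state, without advancing time (a new reading comes with each control period).
- get_image(name): name is "side" or "top"; returns the picture (480x640x3 uint8, red, green, blue); there is no depth.
- calibration(name): a dict with "fx", "fy", "cx", "cy" (pixels), "k1" (the pictures are not rectified: a ray, as slopes to the right and down, at radius r is drawn at 1 + k1 r^2 times it, then the intrinsics apply), "xyz" and "rotation" of the camera in the world. Camera axes: x right, y up, looking along -z (the intrinsics and any distortion apply to the point x, -y, -z); pixel columns grow to the right and rows downward; lengths in m; the calibration is good to about 2 mm. A picture is of the moment at which its call begins. calibration takes no time and is no camera call.
- sign_off(): hands the job in; it is judged then, once.
The state is a dict: "clock": time; "qpos": joint angles; "qd": joint speeds; "effort": joint torques, N m; "position": TCP position; "ee_rot": TCP orientation; "contact_force": force on the tool from outside, world axes, zero at the start; "moment": the same for the moment, N m; "width": finger opening in m; "gripper_force": force on a finger pad.
Only numpy, scipy, OpenCV 4.12 (cv2) and the standard library are available. Lean on these libraries where they do the work, as an engineer would, in place of code of your own. Each camera call takes 0.05 s, during which the arm holds its last target. There are 200 camera calls.

## Working session

There is one attempt and no reset: what is moved stays moved. The work goes in short steps, Python scripts to look and compute and a tool call to move; the robot and the scene stay as the last step left them, time stands still between calls to the robot, and variables do not carry over. Pictures are saved under pics/ and viewed, at most 10 in all, crops included, and the job is handed in when it is done.

Besides the shell and the picture viewer there is one more tool, called as name(argument=value, ...), one argument or row to a line, values as JSON. apply_moves: Moves the arm, as the interface text tells. Its arguments: {"type":"object","properties":{"steps":{"type":"array","items":{"type":"number"}},"jaw":{"type":"number"},"newtons":{"type":"number"}},"required":["steps"]}

```bash
mkdir -p pics; ls
cat > h.py <<'E'
from rig import *
import numpy as np, cv2
def save(n,f):
    im=get_image(n); cv2.imwrite('pics/'+f,im[:,:,::-1]); return im
def ray(n,u,v):
    c=calibration(n); d=np.array([(u-c['cx'])/c['fx'],(v-c['cy'])/c['fy']]); p=d.copy()
    for _ in range(30): p=d/(1+c['k1']*(p@p))
    R=np.array(c['rotation']).reshape(3,3); return np.array(c['xyz']),R@np.array([p[0],-p[1],-1])
def plane(n,u,v,z):
    o,d=ray(n,u,v); return o+d*(z-o[2])/d[2]
def proj(n,P):
    c=calibration(n); R=np.array(c['rotation']).reshape(3,3); q=R.T@(np.array(P)-c['xyz']); p=np.array([q[0],-q[1]])/-q[2]
    p=p*(1+c['k1']*(p@p)); return np.array([c['fx']*p[0]+c['cx'],c['fy']*p[1]+c['cy']])
def two(n1,a,n2,b):
    o1,d1=ray(n1,*a);o2,d2=ray(n2,*b)
    s=np.linalg.lstsq(np.stack([d1,-d2],1),o2-o1,rcond=None)[0]
    A=o1+s[0]*d1;B=o2+s[1]*d2; return (A+B)/2,np.linalg.norm(A-B)
E
python3 - <<'E'
from h import *
for n in('top','side'):
    save(n,n+'0.png'); c=calibration(n); print(n,c)
print(get_state())
E
```

```text
pics
top {'fx': 437.94132020211794, 'fy': 437.94132020211794, 'cx': 317.64334206561307, 'cy': 236.15222566712723, 'k1': -0.039526689046858125, 'xyz': array([0.41002937, 0.00295019, 1.08000315]), 'rotation': array([-0.6978064 , -0.02527291,  0.02811845,  0.71528796])}
side {'fx': 537.001484792106, 'fy': 537.001484792106, 'cx': 321.10697561049835, 'cy': 241.12169723334145, 'k1': -0.06386050377700754, 'xyz': array([ 0.27559852, -0.93833121,  0.62394885]), 'rotation': array([ 0.85124381,  0.5129705 , -0.05024887, -0.09859154])}
{'clock': 0.1, 'qpos': array([ 1.17100820e+00,  2.76542940e-01,  1.50602777e+00,  1.25070657e-05,
        1.36068605e+00, -1.21028397e-01]), 'qd': array([ 0.00100308, -0.00139226, -0.00286014,  0.00014767, -0.00035071,
        0.00071847]), 'effort': array([ 8.23794671e-04, -4.17707527e+01, -2.46402687e+01, -8.40455573e-05,
        5.98475963e-03,  4.08141659e-06]), 'position': array([0.15802978, 0.55231274, 0.2005114 ]), 'ee_rot': array([-2.20141463e-04,  1.38930270e-01,  9.90301816e-01, -8.02425111e-04]), 'contact_force': array([ 0.95342436, -0.80947725, -1.20490357]), 'moment': array([-0.00735224,  0.0051859 ,  0.01223576]), 'gripper_force': 0.0, 'width': 0.08548288932679587}
```

Rotation is a quaternion; fix the helper.

```bash
sed -i "s/R=np.array(c\['rotation'\]).reshape(3,3)/R=rot(c['rotation'])/" h.py
cat >> h.py <<'E'
from scipy.spatial.transform import Rotation
def rot(q): return Rotation.from_quat(np.roll(q,-1)).as_matrix()
E
python3 -c "
from h import *
print(plane('top',320,240,0),proj('top',plane('top',100,50,.1)),plane('side',320,240,0))"
```

```text
[ 0.48201441 -0.00800175  0.        ] [100.  50.] [0.52278672 0.21764112 0.        ]
```

View pics/top0.png

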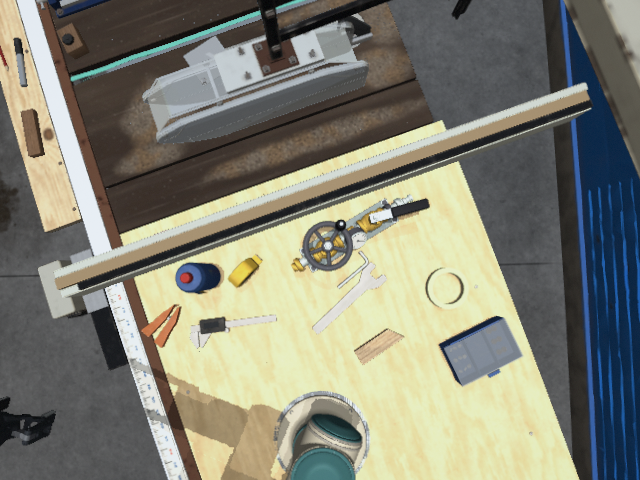

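View pics/side0.png

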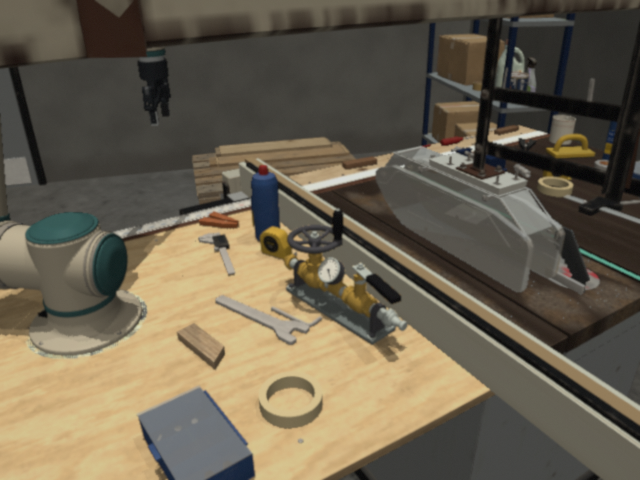

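The top view shows the wheel near (328,245), the crank at (340,226) and the lever sleeve at (408,209). In the side view the wheel is near (315,238), the crank at (338,222) and the sleeve at (383,285). I'll zoom in on both.

Run:
```python
from h import *
a=cv2.imread('pics/top0.png')[180:290,280:440]; b=cv2.imread('pics/side0.png')[200:340,270:420]
cv2.imwrite('pics/c0.png',np.hstack([cv2.resize(a,(480,330),interpolation=2),cv2.resize(b,(315,294),interpolation=2)[:294].copy() if 0 else cv2.copyMakeBorder(cv2.resize(b,(315,294),interpolation=2),0,36,0,0,0)]))
# dark masks
for n,(x0,y0,x1,y1) in(('top',(295,190,440,285)),('side',(280,200,415,330))):
    im=cv2.imread(f'pics/{n}0.png')[y0:y1,x0:x1]
    m=(im.max(2)<45).astype(np.uint8)
    k,l,s,c=cv2.connectedComponentsWithStats(m)
    for i in range(1,k):
        if s[i,4]>15: print(n,s[i]+[x0,y0,0,0,0],c[i]+[x0,y0])
```

```text
top [295 190  60  22 296] [322.35135135 198.35472973]
top [335 220  11  11  64] [339.59375 225.78125]
side [297 200 118  83 992] [356.2953629  238.25201613]
side [333 201   7   6  17] [336.23529412 203.94117647]
side [346 200  69  42 193] [383.94818653 222.32642487]
side [294 263  11  24  98] [297.64285714 278.20408163]
side [330 272  13  12  46] [337.41304348 278.69565217]
side [366 275  35  28 419] [383.29832936 288.48448687]
side [370 305  14  25 201] [374.97014925 319.8358209 ]
```

View pics/c0.png

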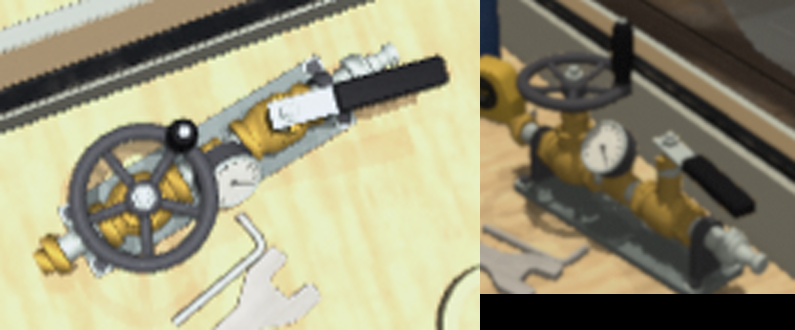

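The crop (3x, origin 280,180) puts the hub at px (327.7,245.7), the crank top at about (340.3,225), and the sleeve from (392.7,211) to (428.7,203).

Run:
```python
from h import *
T=cv2.imread('pics/top0.png')
m=np.zeros(T.shape[:2],np.uint8); m[193:222,385:435]=(T.max(2)<70)[193:222,385:435]
k,l,s,c=cv2.connectedComponentsWithStats(m); i=1+s[1:,4].argmax(); pts=np.argwhere(l==i)[:,::-1].astype(np.float32)
r=cv2.minAreaRect(pts); B=cv2.boxPoints(r); print(r); W=np.array([plane('top',*p,.127)for p in B]);print(W.round(4))
sl=W.mean(0)[:2]; e=[np.linalg.norm(W[1]-W[0]),np.linalg.norm(W[2]-W[1])]; print('size',e)
ld=(W[1]-W[0] if e[0]>e[1] else W[2]-W[1])[:2]; ld/=np.linalg.norm(ld); ld*=-np.sign(ld[1])
print('sleeve',sl,'dir',ld,'pivot',sl-.0775*ld)
# sleeve by two views
print('two',two('top',r[0],'side',(383.3,288.5)))
# wheel: dark gray rim mask -> outer contour ellipse
w=np.zeros_like(m); g=T.astype(int); w[215:275,297:356]=((g.max(2)<135)&((g.max(2)-g.min(2))<30))[215:275,297:356]
k,l,s,c=cv2.connectedComponentsWithStats(w); i=1+s[1:,4].argmax(); hull=cv2.convexHull(np.argwhere(l==i)[:,::-1].astype(np.int32))
print('wheel bbox',s[i]); el=cv2.fitEllipse(hull); print(el)
for p,z in((el[0],.136),((327.7,245.7),.15)): print('wheel',plane('top',*p,z))
wc=plane('top',327.7,245.7,.15)[:2]
for p in((340.3,224.8),(339.6,225.8)):
  c_=plane('top',*p,.2045); d=c_[:2]-wc; print('crank',c_,np.linalg.norm(d),np.degrees(np.arctan2(d[1],d[0])))
print('hub-pivot',wc-(sl-.0775*ld))
print('crank two',two('top',(340.3,224.8),'side',(338,210)),proj('side',[*plane('top',340.3,224.8,.2045)]))
```

```text
((409.5500183105469, 207.65003967285156), (11.067971229553223, 37.94732666015625), 71.56504821777344)
[[ 0.5393 -0.1618  0.127 ]
 [ 0.5641 -0.2424  0.127 ]
 [ 0.5406 -0.2491  0.127 ]
 [ 0.5159 -0.1686  0.127 ]]
size [np.float64(0.08437307082575267), np.float64(0.024443891219747674)]
sleeve [ 0.53998374 -0.20546419] dir [ 0.29391098 -0.9558328 ] pivot [ 0.51720564 -0.13138715]
two (array([ 0.54093456, -0.20673501,  0.12097247]), np.float64(0.0003428617422802379))
wheel bbox [ 302  220   54   51 1352]
((328.79217529296875, 244.48130798339844), (48.33686065673828, 59.371070861816406), 51.40696334838867)
wheel [ 0.46278875 -0.0253537   0.136     ]
wheel [ 0.45946946 -0.02254257  0.15      ]
crank [ 0.4979776  -0.04748104  0.2045    ] 0.04587814367817339 -32.92771848737134
crank [ 0.49599396 -0.04601635  0.2045    ] 0.04341725706930699 -32.72827900241193
hub-pivot [-0.05773618  0.10884458]
crank two (array([ 0.49988439, -0.04794991,  0.20239254]), np.float64(0.003439968970485477)) [336.04161309 209.09636812]
```

apply_moves(
  steps=[0, 0, 4, 0, 2, -4, 8, -7, 4, -8, 11, -14, 6, -12, 11, -21, 8, -16, 11, -28, 10, -20, 11, -35, 12, -24, 11, -42, 14, -28, 11, -49],
  jaw=110,
  newtons=40,
)

```text
clock: 0.77
position: [0.2799, 0.3081, 0.311]
ee_rot: [0.0, 0.539, 0.842, 0.0]
contact_force: [0.1, -0.6, 0.8]
width: 0.0487
gripper_force: 0.0
```

apply_moves(
  steps=[24, -48, 0, -8, 24, -48, 0, -8, 24, -48, 0, -8, 24, -48, 0, -8, 24, -48, 0, -8, 24, -48, 0, -8, 24, -48, 0, -8, 24, -48, 0, -8],
)

```text
clock: 1.43
position: [0.4289, 0.0097, 0.3108]
ee_rot: [-0.0, 0.595, 0.804, 0.0]
contact_force: [0.4, 0.1, -0.6]
width: 0.0486
gripper_force: 0.0
```

apply_moves(
  steps=[24, -48, 0, -8, 24, -48, 0, -8, 24, -48, 0, -8, 24, -48, 0, -8, 24, -48, 0, -8, 24, -48, 0, -8, 24, -48, 0, -8, 24, -48, 0, -8],
)

```text
clock: 2.1
position: [0.5781, -0.2882, 0.3103]
ee_rot: [-0.001, 0.649, 0.76, 0.0]
contact_force: [0.1, 0.2, 0.4]
width: 0.0484
gripper_force: 0.0
```

apply_moves(
  steps=[-3.8, 8.2, 0, 8, -3.8, 8.2, 0, 8, -3.8, 8.2, 0, 8, -3.8, 8.2, -4, 8, -3.8, 8.2, -8, 8, -3.8, 8.2, -12, 8, -3.8, 8.2, -14, 8, -3.8, 8.2, -14, 8],
)

```text
clock: 2.77
position: [0.5359, -0.2021, 0.1656]
ee_rot: [-0.006, 0.595, 0.804, -0.001]
contact_force: [-0.4, 0.1, -0.2]
width: 0.0485
gripper_force: 0.0
```

Run:
```python
from h import *
a=save('top','t1.png')[:,:,::-1]; b=save('side','s1.png')[:,:,::-1]
cv2.imwrite('pics/c1.png',np.hstack([cv2.resize(a[160:290,280:460],(450,325),interpolation=2),cv2.resize(b[190:320,280:420],(350,325),interpolation=2)]))
s=get_state(); print(s['position'],s['ee_rot'],s['contact_force'])
```

```text
[ 0.53980157 -0.20423468  0.17108722] [-3.06133957e-04  5.94589074e-01  8.04029688e-01 -2.47552042e-05] [ 0.04991134 -0.6686458   0.7355213 ]
```

View pics/c1.png

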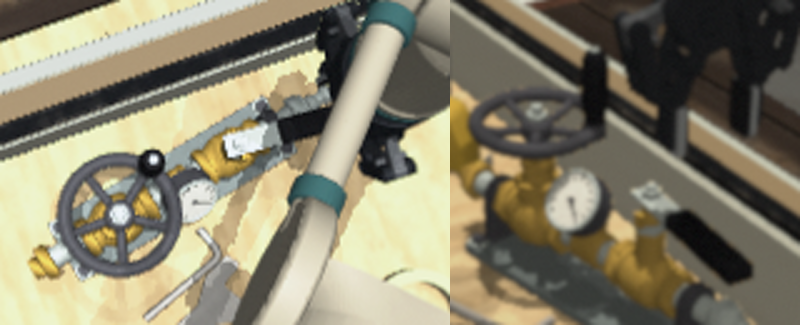

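The fingers straddle the sleeve, tips about 45 mm above it. Now I'll descend and close.

apply_moves(
  steps=[0, 0, -1.5, 0, 0, 0, -3, 0, 0, 0, -4.5, 0, 0, 0, -5.5, 0, 0, 0, -5.8, 0, 0, 0, -5.8, 0],
)

```text
clock: 3.37
position: [0.5404, -0.2047, 0.1137]
ee_rot: [0.001, 0.595, 0.804, 0.0]
contact_force: [0.0, -0.4, -0.1]
width: 0.0488
gripper_force: 0.0
```

apply_moves(
  steps=[0, 0, 0, 0, 0, 0, 0, 0, 0, 0, 0, 0, 0, 0, 0, 0, 0, 0, 0, 0, 0, 0, 0, 0],
  jaw=190,
  newtons=25,
)

```text
clock: 3.87
position: [0.5399, -0.2044, 0.1132]
ee_rot: [0.0, 0.595, 0.804, 0.0]
contact_force: [-0.1, -0.4, -0.5]
width: 0.0217
gripper_force: 0.0
```

Run:
```python
from h import *
a=save('top','t2.png')[:,:,::-1]; b=save('side','s2.png')[:,:,::-1]
cv2.imwrite('pics/c2.png',np.hstack([cv2.resize(a[180:270,350:450],(400,360),interpolation=2),cv2.resize(b[220:330,310:430],(393,360),interpolation=2)]))
s=get_state(); print(s)
```

```text
{'clock': 3.9667, 'qpos': array([-4.82451502e-01,  3.40918735e-01,  1.63839266e+00,  6.79060571e-05,
        1.16209753e+00, -7.79666468e-01]), 'qd': array([-0.00011876,  0.00046568,  0.00102705, -0.00030827, -0.00061944,
       -0.00108101]), 'effort': array([ 1.93424596e-03, -4.33356357e+01, -2.23721480e+01, -5.52575978e-05,
       -1.14273302e-03, -1.56797984e-05]), 'position': array([ 0.53986898, -0.20437632,  0.11304893]), 'ee_rot': array([8.59800537e-05, 5.94629032e-01, 8.04000189e-01, 4.49091430e-05]), 'contact_force': array([-0.89700153,  0.29321987,  0.03222021]), 'moment': array([0.00257951, 0.05646167, 0.02480658]), 'gripper_force': 0.0, 'width': 0.021294450945056623}
```

View pics/c2.png

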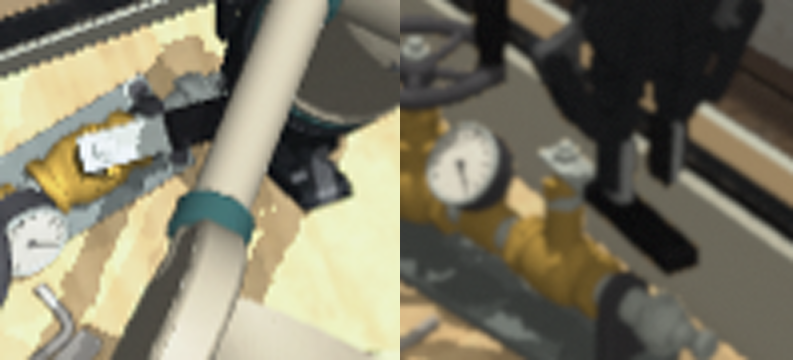

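The side view shows the left finger occluding the sleeve and the right finger beyond it, but the width reads 21 mm with no grip force. I'll check this by projection.

Run:
```python
from h import *
s=get_state(); P=s['position']; R=rot(s['ee_rot']); print('y',R[:,1],'x',R[:,0])
f=lambda p:((p-[310,220])*3.273).round(0)
for sg in(1,-1):
  for z in(.113,.118,.128): print('tip',sg,z,f(proj('side',[*(P+sg*.0107*R[:,1])[:2],z])), f(proj('side',[*(P+sg*.022*R[:,1])[:2],z])))
u=np.array([.294,-.956]);n=np.array([.956,.294]);pv=np.array([.5172,-.1314])
for r in(.035,.0775,.12):
  for sg in(1,-1):print('sl',r,sg,f(proj('side',[*(pv+r*u+sg*.0115*n),.13])))
```

```text
y [9.56163701e-01 2.92832624e-01 1.74466391e-04] x [-2.92832613e-01  9.56163717e-01 -8.48473983e-05]
tip 1 0.113 [252. 229.] [270. 223.]
tip 1 0.118 [253. 221.] [270. 215.]
tip 1 0.128 [253. 205.] [271. 199.]
tip -1 0.113 [219. 241.] [201. 247.]
tip -1 0.118 [219. 233.] [201. 239.]
tip -1 0.128 [220. 217.] [202. 223.]
sl 0.035 1 [209. 167.]
sl 0.035 -1 [174. 178.]
sl 0.0775 1 [256. 202.]
sl 0.0775 -1 [220. 215.]
sl 0.12 1 [305. 241.]
sl 0.12 -1 [269. 254.]
```

Run:
```python
from h import *
P=np.array([.5398,-.2042]);y=np.array([.956,.293])
print('seen L(364-374,252) R(395-402,243)')
for z in(.171,.18,.19): print(z,[proj('side',[*(P+o*y),z]).round(1).tolist() for o in(-.03,-.024,.024,.03)])
print(proj('side',[.459,-.022,.15]), proj('side',[.4985,-.0475,.2045]),proj('side',[.5172,-.1314,.13]))
b=cv2.imread('pics/s2.png'); cv2.imwrite('pics/c3.png',cv2.resize(np.clip(b[250:320,350:420].astype(float)*2.2,0,255).astype(np.uint8),(560,560),interpolation=2))
```

```text
seen L(364-374,252) R(395-402,243)
0.171 [[368.3, 267.4], [371.4, 266.4], [394.9, 258.9], [397.7, 257.9]]
0.18 [[368.5, 262.6], [371.5, 261.7], [395.1, 254.2], [398.0, 253.3]]
0.19 [[368.6, 257.3], [371.7, 256.4], [395.4, 249.0], [398.3, 248.1]]
[313.55001815 231.38502746] [336.31418118 209.07123078] [357.69688276 264.06387119]
```

View pics/c3.png

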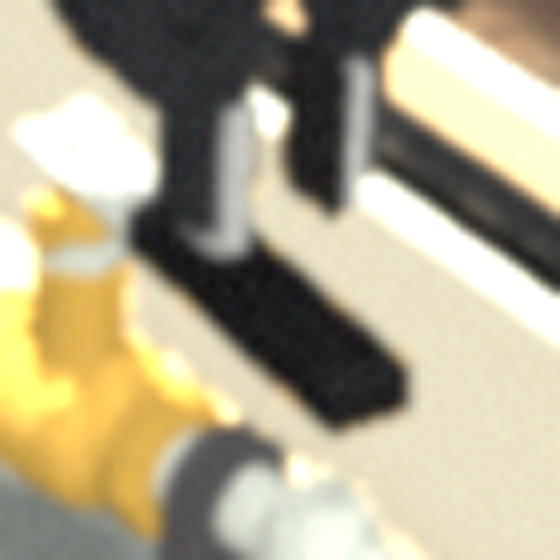

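The fingertips look about 20 mm higher in the picture than the state says, still just above the sleeve. Lowering is safe either way because the pipe is well below, so I'll open, lower and close.

apply_moves(
  steps=[0, 0, 0, 0, 0, 0, 0, 0, 0, 0, 0, 0, 0, 0, -0.5, 0, 0, 0, -1, 0, 0, 0, -1.5, 0, 0, 0, -1.9, 0, 0, 0, -1.9, 0],
  jaw=120,
)

```text
clock: 4.63
position: [0.539, -0.2039, 0.0926]
ee_rot: [-0.001, 0.595, 0.804, -0.0]
contact_force: [-0.3, -0.1, -0.1]
width: 0.0454
gripper_force: 0.0
```

apply_moves(
  steps=[0, 0, 0, 0, 0, 0, 0, 0, 0, 0, 0, 0, 0, 0, 0, 0, 0, 0, 0, 0, 0, 0, 0, 0],
  jaw=200,
)

```text
clock: 5.13
position: [0.54, -0.2044, 0.0941]
ee_rot: [0.0, 0.595, 0.804, 0.0]
contact_force: [-0.6, 0.3, -0.7]
width: 0.0221
gripper_force: 24.5
```

Run:
```python
from h import *
pv=np.array([.5172,-.1314]);P=np.array([.540,-.2044]);d=P-pv;r=np.hypot(*d);a0=np.degrees(np.arctan2(d[1],d[0]));print(r,a0)
f=lambda a:pv+r*np.array([np.cos(np.radians(a)),np.sin(np.radians(a))])
for s in(0,48):
  print([ (round(float(x),2)) for k in range(1,9) for x in (*( (f(a0-s-6*k)-f(a0-s))*100),0,-6*k)])
```

```text
0.07647770917071198 -72.65491386281015
[-0.78, -0.2, 0.0, -6.0, -1.57, -0.31, 0.0, -12.0, -2.37, -0.35, 0.0, -18.0, -3.17, -0.3, 0.0, -24.0, -3.96, -0.16, 0.0, -30.0, -4.73, 0.05, 0.0, -36.0, -5.47, 0.35, 0.0, -42.0, -6.18, 0.72, 0.0, -48.0]
[-0.67, 0.44, 0.0, -6.0, -1.28, 0.95, 0.0, -12.0, -1.84, 1.53, 0.0, -18.0, -2.34, 2.15, 0.0, -24.0, -2.77, 2.83, 0.0, -30.0, -3.12, 3.55, 0.0, -36.0, -3.4, 4.3, 0.0, -42.0, -3.6, 5.07, 0.0, -48.0]
```

apply_moves(
  steps=[-0.8, -0.2, 0, -6, -1.6, -0.3, 0, -12, -2.4, -0.35, 0, -18, -3.2, -0.3, 0, -24, -4.0, -0.15, 0, -30, -4.7, 0.05, 0, -36, -5.5, 0.35, 0, -42, -6.2, 0.7, 0, -48],
)

```text
clock: 5.8
position: [0.481, -0.1951, 0.0942]
ee_rot: [0.0, 0.872, 0.49, 0.004]
contact_force: [9.6, 7.1, -4.2]
width: 0.0222
gripper_force: 24.4
```

apply_moves(
  steps=[-0.65, 0.45, 0, -6, -1.3, 0.95, 0, -12, -1.85, 1.5, 0, -18, -2.3, 2.1, 0, -24, -2.5, 2.4, 0, -27, -2.5, 2.4, 0, -27, -2.5, 2.4, 0, -27],
)

```text
clock: 6.38
position: [0.4573, -0.1714, 0.0942]
ee_rot: [-0.0, 0.962, 0.275, 0.005]
contact_force: [10.6, 5.7, -5.4]
width: 0.0218
gripper_force: 25.2
```

apply_moves(
  steps=[-0.08, 0.23, 0, -2, -0.18, 0.46, 0, -4, -0.18, 0.46, 0, -4, -0.18, 0.46, 0, -4],
)

```text
clock: 6.72
position: [0.4558, -0.1693, 0.0943]
ee_rot: [0.002, 0.97, 0.243, 0.004]
contact_force: [10.0, 1.6, -8.3]
width: 0.0223
gripper_force: 25.6
```

apply_moves(
  steps=[-0.1, 0.25, 0, -2, -0.1, 0.25, 0, -2, -0.1, 0.25, 0, -2],
)

```text
clock: 6.97
position: [0.4561, -0.1691, 0.0945]
ee_rot: [0.004, 0.974, 0.226, 0.005]
contact_force: [10.6, -3.7, -10.8]
width: 0.0217
gripper_force: 30.3
```

apply_moves(
  steps=[-0.1, 0.3, 0, 0, -0.2, 0.6, 0, 0, -0.2, 0.6, 0, 0, -0.2, 0.6, 0, 0],
)

```text
clock: 7.3
position: [0.456, -0.1692, 0.0949]
ee_rot: [0.01, 0.974, 0.227, 0.005]
contact_force: [11.6, -19.0, -17.7]
width: 0.0222
gripper_force: 28.8
```

apply_moves(
  steps=[0.2, -0.4, 0, 0, 0.2, -0.5, 0, 0],
)

```text
clock: 7.47
position: [0.456, -0.1693, 0.0947]
ee_rot: [0.005, 0.974, 0.226, 0.005]
contact_force: [9.4, -3.5, -9.0]
width: 0.0217
gripper_force: 29.9
```

apply_moves(
  steps=[0, 0, 0, 0, 0, 0, 0, 0, 0, 0, 0, 0, 0, 0, 0, 0, 0, 0, 3, 0, 0, 0, 7, 0, 0, 0, 11, 0, 0, 0, 15, 0],
  jaw=110,
)

```text
clock: 8.13
position: [0.4491, -0.1646, 0.2456]
ee_rot: [-0.0, 0.974, 0.225, -0.0]
contact_force: [1.3, 0.1, -0.2]
width: 0.0488
gripper_force: 0.0
```

apply_moves(
  steps=[0, 0, 2, -4, 1, 3, 2, -8, 2, 6, 2, -12, 3, 8, 2, -16, 4, 10, 2, -20, 4.9, 11.7, 2, -24, 4.9, 11.7, 2, -24, 4.9, 11.7, 2, -24],
  jaw=100,
)

```text
clock: 8.8
position: [0.4987, -0.0476, 0.2638]
ee_rot: [0.0, 1.0, 0.019, -0.0]
contact_force: [0.3, 0.2, -0.8]
width: 0.052
gripper_force: 0.0
```

Run:
```python
from h import *
a=save('top','t4.png')[:,:,::-1]; b=save('side','s4.png')[:,:,::-1]
cv2.imwrite('pics/c4.png',np.hstack([cv2.resize(a[180:290,290:430],(420,330),interpolation=2),cv2.resize(b[180:310,270:420],(380,330),interpolation=2)]))
s=get_state(); print(s['position'],s['contact_force'],s['qpos'])
```

```text
[ 0.4983836  -0.04870914  0.26388791] [0.71838994 0.25783813 0.47849703] [-2.35761728e-01  1.32784999e-01  1.53905508e+00 -8.85037011e-04
  1.47039741e+00  1.29880237e+00]
```

View pics/c4.png

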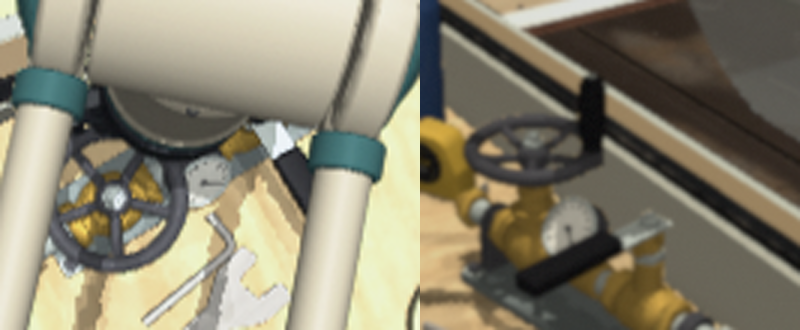

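The lever is now across the pipe pointing at the robot, so it is shut. The crank is unchanged at side px (340,223). Next I'll descend on the crank.

apply_moves(
  steps=[0.1, 0, -3, 0, 0.1, 0, -6, 0, 0.1, 0, -8, 0, 0.1, 0, -9.5, 0, 0.1, 0, -10.8, 0, 0.1, 0, -11.7, 0, 0.1, 0, -11.7, 0],
)

```text
clock: 9.48
position: [0.4982, -0.0488, 0.1452]
ee_rot: [-0.0, 1.0, 0.017, -0.002]
contact_force: [-0.4, -0.7, -0.2]
width: 0.052
gripper_force: 0.0
```

apply_moves(
  steps=[0, 0, 0, 0, 0, 0, 0, 0, 0, 0, 0, 0, 0, 0, 0, 0, 0, 0, 0, 0, 0, 0, 0, 0],
  jaw=215,
  newtons=35,
)

```text
clock: 9.98
position: [0.5011, -0.049, 0.1482]
ee_rot: [0.001, 1.0, 0.018, 0.001]
contact_force: [-0.8, -3.4, 4.6]
width: 0.021
gripper_force: 34.9
```

```bash
cat > arc.py <<'E'
import sys,numpy as np
# arc.py a0 step n hold [r] : rows of shifts, cm, from az a0
a0,st,n,h=map(float,sys.argv[1:5]); r=4.8
c=lambda a:r*np.array([np.cos(np.radians(a)),np.sin(np.radians(a))])
o=[]
for k in list(range(1,int(n)+1))+[n]*int(h):
    d=c(a0+st*k)-c(a0); o+=[round(float(d[0]),2),round(float(d[1]),2),0,0]
print(o)
E
python3 arc.py -32.5 -16 8 0;python3 arc.py -160.5 -12 3 2;for i in 0 1 2 3 4 5 6 7 8 9 10 11 ; do python3 arc.py $((-196-20*i)).5 -10 2 2;done
```

```text
[-0.87, -1.02, 0, 0, -1.98, -1.75, 0, 0, -3.26, -2.16, 0, 0, -4.59, -2.19, 0, 0, -5.89, -1.86, 0, 0, -7.04, -1.18, 0, 0, -7.96, -0.21, 0, 0, -8.57, 0.98, 0, 0]
[-0.23, 0.98, 0, 0, -0.26, 1.98, 0, 0, -0.08, 2.97, 0, 0, -0.08, 2.97, 0, 0, -0.08, 2.97, 0, 0]
[0.31, 0.78, 0, 0, 0.74, 1.49, 0, 0, 0.74, 1.49, 0, 0, 0.74, 1.49, 0, 0]
[0.55, 0.63, 0, 0, 1.21, 1.15, 0, 0, 1.21, 1.15, 0, 0, 1.21, 1.15, 0, 0]
[0.74, 0.4, 0, 0, 1.53, 0.66, 0, 0, 1.53, 0.66, 0, 0, 1.53, 0.66, 0, 0]
[0.83, 0.12, 0, 0, 1.66, 0.1, 0, 0, 1.66, 0.1, 0, 0, 1.66, 0.1, 0, 0]
[0.82, -0.17, 0, 0, 1.6, -0.47, 0, 0, 1.6, -0.47, 0, 0, 1.6, -0.47, 0, 0]
[0.71, -0.44, 0, 0, 1.34, -0.99, 0, 0, 1.34, -0.99, 0, 0, 1.34, -0.99, 0, 0]
[0.52, -0.65, 0, 0, 0.92, -1.39, 0, 0, 0.92, -1.39, 0, 0, 0.92, -1.39, 0, 0]
[0.27, -0.79, 0, 0, 0.39, -1.62, 0, 0, 0.39, -1.62, 0, 0, 0.39, -1.62, 0, 0]
[-0.02, -0.84, 0, 0, -0.19, -1.66, 0, 0, -0.19, -1.66, 0, 0, -0.19, -1.66, 0, 0]
[-0.31, -0.78, 0, 0, -0.74, -1.49, 0, 0, -0.74, -1.49, 0, 0, -0.74, -1.49, 0, 0]
[-0.55, -0.63, 0, 0, -1.21, -1.15, 0, 0, -1.21, -1.15, 0, 0, -1.21, -1.15, 0, 0]
[-0.74, -0.4, 0, 0, -1.53, -0.66, 0, 0, -1.53, -0.66, 0, 0, -1.53, -0.66, 0, 0]
```

apply_moves(
  steps=[-0.87, -1.02, 0, 0, -1.98, -1.75, 0, 0, -3.26, -2.16, 0, 0, -4.59, -2.19, 0, 0, -5.89, -1.86, 0, 0, -7.04, -1.18, 0, 0, -7.96, -0.21, 0, 0, -8.57, 0.98, 0, 0],
)

```text
clock: 10.65
position: [0.4153, -0.0395, 0.1482]
ee_rot: [0.001, 1.0, 0.017, 0.002]
contact_force: [5.9, -2.0, 5.1]
width: 0.0207
gripper_force: 35.1
```

apply_moves(
  steps=[0, 0, 0, 0, 0, 0, 0, 0],
)

```text
clock: 10.82
position: [0.4146, -0.0369, 0.1481]
ee_rot: [-0.001, 1.0, 0.018, 0.001]
contact_force: [0.5, 3.0, 9.1]
width: 0.0211
gripper_force: 35.3
```

apply_moves(
  steps=[-0.23, 0.98, 0, 0, -0.26, 1.98, 0, 0, -0.08, 2.97, 0, 0, -0.08, 2.97, 0, 0],
)

```text
clock: 11.15
position: [0.4149, -0.0081, 0.1481]
ee_rot: [0.0, 1.0, 0.018, 0.002]
contact_force: [3.0, 0.9, 7.9]
width: 0.0211
gripper_force: 35.3
```

apply_moves(
  steps=[0.31, 0.78, 0, 0, 0.74, 1.49, 0, 0, 0.74, 1.49, 0, 0, 0.74, 1.49, 0, 0],
)

```text
clock: 11.48
position: [0.4224, 0.0061, 0.1481]
ee_rot: [0.001, 1.0, 0.018, 0.002]
contact_force: [3.3, 0.6, 7.5]
width: 0.0211
gripper_force: 35.3
```

apply_moves(
  steps=[0.55, 0.63, 0, 0, 1.21, 1.15, 0, 0, 1.21, 1.15, 0, 0, 1.21, 1.15, 0, 0],
)

```text
clock: 11.82
position: [0.4344, 0.0172, 0.1481]
ee_rot: [0.001, 1.0, 0.018, 0.002]
contact_force: [2.5, -1.3, 6.6]
width: 0.021
gripper_force: 35.4
```

apply_moves(
  steps=[0.74, 0.4, 0, 0, 1.53, 0.66, 0, 0, 1.53, 0.66, 0, 0, 1.53, 0.66, 0, 0],
)

```text
clock: 12.15
position: [0.4493, 0.0236, 0.1481]
ee_rot: [0.001, 1.0, 0.018, 0.001]
contact_force: [2.0, -1.3, 7.6]
width: 0.0206
gripper_force: 35.5
```

apply_moves(
  steps=[0.83, 0.12, 0, 0, 1.66, 0.1, 0, 0, 1.66, 0.1, 0, 0, 1.66, 0.1, 0, 0],
)

```text
clock: 12.48
position: [0.4655, 0.0247, 0.1481]
ee_rot: [0.001, 1.0, 0.018, 0.001]
contact_force: [1.1, -2.1, 9.0]
width: 0.0208
gripper_force: 35.5
```

apply_moves(
  steps=[0.82, -0.17, 0, 0, 1.6, -0.47, 0, 0, 1.6, -0.47, 0, 0, 1.6, -0.47, 0, 0],
)

```text
clock: 12.82
position: [0.4813, 0.0202, 0.1481]
ee_rot: [0.0, 1.0, 0.018, 0.001]
contact_force: [0.9, -0.7, 9.5]
width: 0.0205
gripper_force: 35.6
```

apply_moves(
  steps=[0.71, -0.44, 0, 0, 1.34, -0.99, 0, 0, 1.34, -0.99, 0, 0, 1.34, -0.99, 0, 0],
)

```text
clock: 13.15
position: [0.4948, 0.0106, 0.1481]
ee_rot: [0.0, 1.0, 0.018, 0.001]
contact_force: [0.7, -0.8, 8.0]
width: 0.0207
gripper_force: 35.5
```

apply_moves(
  steps=[0.52, -0.65, 0, 0, 0.92, -1.39, 0, 0, 0.92, -1.39, 0, 0, 0.92, -1.39, 0, 0],
)

```text
clock: 13.48
position: [0.5023, 0.0005, 0.1481]
ee_rot: [-0.004, 1.0, 0.017, -0.001]
contact_force: [-1.0, 9.2, 11.3]
width: 0.0208
gripper_force: 35.9
```

Force is rising and the motion fell short, so this is likely the stop. I'll confirm with a small push.

apply_moves(
  steps=[0.15, -0.35, 0, 0, 0.15, -0.35, 0, 0, 0.15, -0.35, 0, 0, 0.15, -0.35, 0, 0],
)

```text
clock: 13.82
position: [0.5023, 0.0003, 0.1481]
ee_rot: [-0.007, 1.0, 0.017, -0.002]
contact_force: [-3.9, 16.2, 12.9]
width: 0.0207
gripper_force: 36.4
```

apply_moves(
  steps=[0.15, -0.35, 0, 0, 0.15, -0.35, 0, 0, 0.15, -0.35, 0, 0, 0.15, -0.35, 0, 0],
)

```text
clock: 14.15
position: [0.5024, 0.0002, 0.148]
ee_rot: [-0.01, 1.0, 0.016, -0.003]
contact_force: [-6.1, 23.9, 15.9]
width: 0.0205
gripper_force: 36.8
```

Run:
```python
from h import *
s=get_state(); print(s['position'],s['ee_rot'],s['contact_force'],s['width'])
# circle fit with known radius
P=np.array([[.5011,-.049],[.4146,-.0369],[.4149,-.0081],[.4224,.0061],[.4344,.0172],[.4493,.0236],[.4655,.0247],[.4813,.0202],[.4948,.0106]])
from scipy.optimize import least_squares
r=least_squares(lambda c:np.hypot(*(P-c).T)-.048,[.46,-.023]);print(r.x,r.fun.round(4))
d=s['position'][:2]-r.x;print(np.degrees(np.arctan2(d[1],d[0])),np.hypot(*d))
```

```text
[5.02376963e-01 1.98095361e-04 1.48027281e-01] [-0.0098284   0.99981162  0.01647732 -0.00293625] [-6.13800546 23.89406008 15.94624676] 0.020494597714145444
[ 0.46056817 -0.02306437] [ 0.0001  0.      0.0001  0.      0.      0.      0.     -0.      0.    ]
29.091621878006066 0.04784471844189271
```

Stop found at azimuth 29.0°; the circle fit is good to 0.1 mm. I'll relax the push, then back off 5 × 144° = 2 turns.

apply_moves(
  steps=[-0.25, 0.55, 0, 0, -0.5, 1.1, 0, 0, -0.5, 1.1, 0, 0, -0.5, 1.1, 0, 0],
)

```text
clock: 14.48
position: [0.5013, 0.0022, 0.1481]
ee_rot: [-0.001, 1.0, 0.018, 0.001]
contact_force: [1.0, 3.3, 9.0]
width: 0.021
gripper_force: 35.7
```

```bash
for a in 29 173 317 101; do python3 arc.py $a 18 8 0;done;python3 arc.py 245 18 7 0; python3 arc.py 11 9 2 2; python3 -c "
from h import *
s=get_state(); print(s['position'],s['contact_force'])"
```

```text
[-0.92, 1.18, 0, 0, -2.17, 2.02, 0, 0, -3.61, 2.44, 0, 0, -5.11, 2.38, 0, 0, -6.53, 1.87, 0, 0, -7.71, 0.95, 0, 0, -8.55, -0.3, 0, 0, -8.96, -1.74, 0, 0]
[0.05, -1.5, 0, 0, 0.57, -2.91, 0, 0, 1.49, -4.1, 0, 0, 2.74, -4.94, 0, 0, 4.18, -5.35, 0, 0, 5.68, -5.3, 0, 0, 7.09, -4.78, 0, 0, 8.27, -3.86, 0, 0]
[0.84, 1.25, 0, 0, 1.25, 2.69, 0, 0, 1.2, 4.19, 0, 0, 0.69, 5.6, 0, 0, -0.24, 6.78, 0, 0, -1.48, 7.62, 0, 0, -2.93, 8.04, 0, 0, -4.43, 7.99, 0, 0]
[-1.41, -0.51, 0, 0, -2.59, -1.44, 0, 0, -3.43, -2.68, 0, 0, -3.85, -4.13, 0, 0, -3.8, -5.63, 0, 0, -3.28, -7.04, 0, 0, -2.36, -8.22, 0, 0, -1.11, -9.06, 0, 0]
[1.44, -0.41, 0, 0, 2.94, -0.36, 0, 0, 4.36, 0.15, 0, 0, 5.54, 1.08, 0, 0, 6.38, 2.32, 0, 0, 6.79, 3.77, 0, 0, 6.74, 5.27, 0, 0]
[-0.2, 0.73, 0, 0, -0.51, 1.41, 0, 0, -0.51, 1.41, 0, 0, -0.51, 1.41, 0, 0]
[0.50129703 0.00224906 0.14810077] [1.02993647 3.32683972 8.98860275]
```

apply_moves(
  steps=[-0.82, 1.0, 0, 0, -2.07, 1.82, 0, 0, -3.51, 2.24, 0, 0, -5.0, 2.18, 0, 0, -6.43, 1.67, 0, 0, -7.61, 0.75, 0, 0, -8.45, -0.5, 0, 0, -8.86, -1.94, 0, 0],
)

```text
clock: 15.15
position: [0.4128, -0.0173, 0.1481]
ee_rot: [-0.001, 1.0, 0.018, 0.002]
contact_force: [5.3, 3.0, 6.8]
width: 0.0206
gripper_force: 35.8
```

apply_moves(
  steps=[0.05, -1.5, 0, 0, 0.57, -2.91, 0, 0, 1.49, -4.1, 0, 0, 2.74, -4.94, 0, 0, 4.18, -5.35, 0, 0, 5.68, -5.3, 0, 0, 7.09, -4.78, 0, 0, 8.27, -3.86, 0, 0],
)

```text
clock: 15.82
position: [0.4941, -0.0576, 0.148]
ee_rot: [0.0, 1.0, 0.017, -0.002]
contact_force: [-5.2, -0.1, 13.7]
width: 0.0209
gripper_force: 36.3
```

apply_moves(
  steps=[0.84, 1.25, 0, 0, 1.25, 2.69, 0, 0, 1.2, 4.19, 0, 0, 0.69, 5.6, 0, 0, -0.24, 6.78, 0, 0, -1.48, 7.62, 0, 0, -2.93, 8.04, 0, 0, -4.43, 7.99, 0, 0],
)

```text
clock: 16.48
position: [0.4529, 0.0243, 0.1481]
ee_rot: [-0.001, 1.0, 0.018, 0.003]
contact_force: [4.8, 0.8, 7.2]
width: 0.0204
gripper_force: 35.7
```

apply_moves(
  steps=[-1.41, -0.51, 0, 0, -2.59, -1.44, 0, 0, -3.43, -2.68, 0, 0, -3.85, -4.13, 0, 0, -3.8, -5.63, 0, 0, -3.28, -7.04, 0, 0, -2.36, -8.22, 0, 0, -1.11, -9.06, 0, 0],
)

```text
clock: 17.15
position: [0.4392, -0.0663, 0.1481]
ee_rot: [-0.002, 1.0, 0.017, -0.0]
contact_force: [0.8, 8.9, 12.8]
width: 0.0205
gripper_force: 36.1
```

apply_moves(
  steps=[1.44, -0.41, 0, 0, 2.94, -0.36, 0, 0, 4.36, 0.15, 0, 0, 5.54, 1.08, 0, 0, 6.38, 2.32, 0, 0, 6.79, 3.77, 0, 0, 6.74, 5.27, 0, 0, 6.74, 5.27, 0, 0],
)

```text
clock: 17.82
position: [0.5075, -0.0132, 0.1481]
ee_rot: [-0.001, 1.0, 0.018, 0.0]
contact_force: [0.6, 3.1, 9.5]
width: 0.021
gripper_force: 35.8
```

apply_moves(
  steps=[-0.2, 0.73, 0, 0, -0.4, 1.2, 0, 0, -0.4, 1.2, 0, 0, -0.4, 1.2, 0, 0],
)

```text
clock: 18.15
position: [0.504, -0.0027, 0.1481]
ee_rot: [-0.0, 1.0, 0.018, 0.001]
contact_force: [1.3, 1.4, 7.4]
width: 0.0206
gripper_force: 35.7
```

apply_moves(
  steps=[-0.15, 0.29, 0, 0, -0.15, 0.29, 0, 0, -0.15, 0.29, 0, 0, -0.15, 0.29, 0, 0],
)

```text
clock: 18.48
position: [0.5029, -0.0003, 0.1481]
ee_rot: [0.0, 1.0, 0.018, 0.001]
contact_force: [2.2, -0.3, 8.1]
width: 0.0213
gripper_force: 35.6
```

Run:
```python
from h import *
for _ in range(4):
  a=get_image('side')
  s=get_state();P=s['position'];g=P-.019*rot(s['ee_rot'])[:,2]
  for q in(P,g):
    d=q[:2]-[.46057,-.02306];print(np.degrees(np.arctan2(d[1],d[0])).round(2),np.hypot(*d).round(4),end=' ')
  print(P.round(4),s['contact_force'].round(1),s['gripper_force'])
b=save('top','t5.png')[:,:,::-1];a=a[:,:,::-1]
cv2.imwrite('pics/c5.png',np.hstack([a[130:350,180:440],cv2.resize(b[170:330,150:480],None,fx=1.3,fy=1.375)]))
```

```text
28.24 0.048 28.28 0.048 [ 5.029e-01 -4.000e-04  1.481e-01] [ 2.8 -0.6  6.4] 35.63628673553467
28.19 0.048 28.23 0.0479 [ 5.029e-01 -4.000e-04  1.481e-01] [2.7 0.5 7.4] 35.63625454902649
28.21 0.048 28.25 0.0479 [ 5.029e-01 -4.000e-04  1.481e-01] [ 3.  -1.4  7.9] 35.635061860084534
28.18 0.048 28.22 0.0479 [ 5.029e-01 -4.000e-04  1.481e-01] [ 1.1 -0.5  9. ] 35.635133385658264
```

View pics/c5.png

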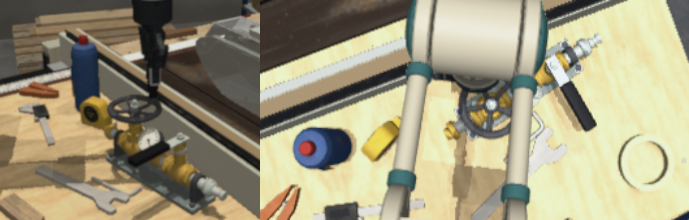

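apply_moves(
  steps=[-0.05, 0.08, 0, 0, -0.05, 0.08, 0, 0, -0.05, 0.08, 0, 0, -0.05, 0.08, 0, 0],
)

```text
clock: 19.07
position: [0.5026, 0.0001, 0.1482]
ee_rot: [0.001, 1.0, 0.018, 0.002]
contact_force: [2.6, -1.0, 6.9]
width: 0.021
gripper_force: 35.6
```

Run:
```python
from h import *
s=get_state();d=s['position'][:2]-[.46057,-.02306];print(np.degrees(np.arctan2(d[1],d[0])),s['position'],s['contact_force'],s['gripper_force'])
T=cv2.imread('pics/t5.png'); x0,x1,y0,y1=360,415,205,270
m=np.zeros(T.shape[:2],np.uint8); m[y0:y1,x0:x1]=(T.max(2)<50)[y0:y1,x0:x1]
k,l,st,c=cv2.connectedComponentsWithStats(m); i=1+st[1:,4].argmax(); r=cv2.minAreaRect(np.argwhere(l==i)[:,::-1].astype(np.float32)); print(st[i],r)
W=np.array([plane('top',*p,.127)for p in cv2.boxPoints(r)])[:,:2]
e=max((W[1]-W[0],W[2]-W[1]),key=np.linalg.norm);print(np.linalg.norm(e),np.degrees(np.arctan2(e[1],e[0])))
d=W.mean(0)-[.5172,-.1314];print('from pivot',np.hypot(*d),np.degrees(np.arctan2(d[1],d[0])))
```

```text
28.796071192054583 [5.02628177e-01 5.79229549e-05 1.48151858e-01] [ 2.58379125 -0.96718085  6.88950495] 35.637842416763306
[382 233  19  32  53] ((390.7462158203125, 248.65443420410156), (35.839202880859375, 1.485562801361084), 58.671302795410156)
0.07787249517403005 -150.5685749326539
from pivot 0.07240010807764716 -156.31831725543194
```

```bash
python3 -c "
from rig import *
print(sign_off())"
```

```text
the job is handed in; nothing more can be done
None
```

I've handed the job in after 19 s on the robot's clock: the lever is shut against its stop, the handwheel was run down to its stop and backed off two full turns (within about half a degree), and the crank is still gripped at 36 N, with no bystander seen to have moved.

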